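# Run the paint mixer at full speed

### The arm

A 7-joint arm with a two-finger parallel gripper is mounted at the origin on the work surface. World frame = base frame: x ahead of the robot, y to its left, z up, the work surface at z = 0. Lengths are in m, angles in rad, forces in N, time in s.
With the tool pointing down it reaches from about 0.4 to 0.85 m from the base axis. Payload 4.5 kg.
Tool frame: the origin (TCP) lies on the centre line of the jaws, within the pads' length; the fingertips stand 11 mm ahead of it and the grasp point (between the pads) lies 8 mm behind it; x points along the fingers, z is the direction in which the jaws open and shut, and the axes are right-handed (so a half turn about x gives the same grasp; the last joint's range is limited). The gripper opens to 85 mm and grips with 20 to 120 N. Pads are 22 mm wide; open, the fingers measure 114 mm over their backs; the gripper's body (76 mm by 85 mm) begins 54 mm behind the grasp point. The pads swing forward as they close: fully open they stand 13 mm farther back than shut.
Start: joints at [1.219, 0.689, -0.195, 1.565, 0.157, 0.902, -0.215], TCP at [0.235, -0.579, 0.242] pointing down, gripper open.
Joint ranges: [-3.01, 3.01], [-0.46, 2.08], [-1.47, 1.51], [0.13, 2.56], [-1, 4.14], [0.04, 2.09], [-2.66, 2.66]. Speed limits (rad/s): [2.57, 2.57, 3.14, 3.14, 3.14, 3.14, 3.14].

### API

Orientations are given as a rotation vector (axis times angle).
In Python, from bench import robot gives the robot as it stands. The module is installed in compiled form; this text tells all that it offers.
- The arm moves only by the shell command python3 -m creep 'ROWS' [FORCE]. ROWS is JSON, a list of rows, each an object of numbers: "tx", "ty", "tz": the shift along the tool's x, y, z in m; "rx", "ry", "rz": the turn, a rotation vector about the tool's x, y, z in rad; "hand": the opening, from 0 (shut) to 1 (fully open). A call has 1 to 8 rows; each row is the pose to reach, as a shift and turn from the pose commanded when the call began, along the tool's axes at that moment; what a row does not reach only later rows make up. A row lasts 1/10 s, in which the tool goes at most 50 mm and 8.59 degrees, less where a joint would pass 70% of its speed; a pose out of reach is approached as far as the arm can. A call with a gripper value outside its range is refused whole. The fingers move at their own pace and stop on an object; FORCE is the grip in N (left out, the last holds). Time passes only in rows, so rows that repeat a pose let the fingers close. It gives the time, the measured TCP pose, the force and the opening at its end, in the units of the state.
- robot.read_state(): the state, without advancing time (a new reading comes with each control period).
- robot.read_camera(name): name is "scene" or "top"; returns (picture, depth): 400x640x3 uint8, red, green, blue; 400x640 float32, m along the optical axis (not along the pixel's ray), 0 where there is no reading.
- robot.camera_params(name): a dict with "K" (3x3 intrinsics, pixels), "rvec" (rotation vector, rad) and "tvec" (3), from world to camera coordinates, as OpenCV has them. Camera axes: x right, y down, z forward; pixel columns grow to the right and rows downward; lengths in m; the calibration is good to about 2 mm. A picture is of the moment at which its call begins. camera_params takes no time and is no camera call.
- robot.hand_in(): hands the job in, once; it reports no verdict.
Trained networks look in the newest picture that a camera, given by its name, has taken for a name from the list of things; names that differ only in an ending like _2 or _b are one class to them, and where a whole thing is asked for, a point or a joint stands for the part that bears it (a point fixed in the world has none). Each returns a list of dicts, best first, with "confidence" (0 to 1); they miss things now and then, are a little off and sometimes report something else, mostly with a low value. They report only what shows in the picture. A call takes as long as a camera call.
- robot.find_in(thing, camera): "rect" ([left, top, width, height] in pixels, round what is visible of it).
- robot.landmark_of(thing, camera): "point" ([column, row] in pixels: a listed point, or the origin of a listed thing).
The state is a dict: "t": time; "q": joint angles; "joint_velocities": joint speeds; "tau": joint torques, N m; "eef_pos": TCP position; "ee_rot": TCP orientation; "force": force on the tool from outside, world axes, zero at the start; "ft_torque": the same for the moment, N m; "gripper_width": opening from 0.0 (shut) to 1.0 (fully open).
Only numpy, scipy, OpenCV 4.12 (cv2) and the standard library are available. Lean on these libraries where they do the work, as an engineer would, in place of code of your own. Each camera call takes 0.05 s, during which the arm holds its last target.

### The job

Start the paint mixer that has the orange lever at full speed: with the outside of the fingers push its orange lever along the slot, past the notch for slow, all the way to the far stop at the red mark, and only then press the green start button on that same mixer fully down and let it spring back. Push and press only: do not pinch the lever, do not shove or lift the mixer, and leave the other mixer (blue lever), the cups and everything else on the bench alone.

Things in the scene. Friction and masses are not known exactly. Their poses are not given: they have to be found in the camera images.
- mixer: The mixer to start (orange lever): white paint mixer, loose on rubber feet, 5 kg, 180 (x) by 200 mm (y), front (-x) roughly towards the robot. Origin: centre of underside. Front part (x -90 to -15 mm): control deck 75 mm high with lever slot and button. Rear: 38 mm high, turntable (radius 52, top 44 mm high, centre x = 38 mm) with a small cup.
- speed_lever (a joint): Travel in m of the orange speed lever along its slot, towards the mixer's +y: 0 = off (black mark), 0.032 = slow, a sprung notch (yellow mark), 0.064 = full speed, the far stop (red mark). A sprung detent pulls it into the nearest of the three places: about 7 N is needed to leave one, and past the hump between two it jumps on by itself. It starts off, in the slow notch or between them.
- speed_lever_top (a point): Centre of the top face of the orange lever's grip, 26 mm (mixer x) by 13 mm (mixer y), spanning 11 to 37 mm above the deck on a thin stem. The axes are the mixer's. At travel q it lies at x = -52.5 mm, y = -60 mm + q, z = 112 mm in the mixer's frame.
- start (a joint): Travel in m of the green start button of the mixer with the orange lever: 0 = up, 0.006 = fully down (about 5 N); it springs back when let go.
- start_top (a point): Centre of the top face of that green button (radius 13 mm, in a black housing): x = -52.5 mm, y = +70 mm, z = 97 mm in the mixer's frame; it is pressed straight down.
- mixer2: The other mixer, with a blue lever, otherwise alike; leave it alone. Origin: centre of its underside.
- lever2 (a joint): Travel in m of the blue lever of the other mixer; stands at 0 (off) and must stay there.
- start2 (a joint): Travel in m of the other mixer's green button; leave alone.
- tin_a: Small red open cup, radius 37, height 58 mm, standing loose on the turntable of the orange-lever mixer; origin at the centre of its underside.
- tin_b: Small grey open cup of the same size on the other mixer's turntable; origin at the centre of its underside.
- tape: Roll of green masking tape lying flat on the bench to the right of the mixers, radius 50, height 25 mm; origin at the centre of its underside.
- measure: Large whitish open mixing cup, radius 58, height 130 mm, beyond the mixers; origin at the centre of its underside.
- redcup: Large red open mixing cup, radius 55, height 120 mm, beyond the mixers; origin at the centre of its underside.
- brush: Paint brush lying on the bench to the left; origin under its middle.
- filter: Orange in-line air filter standing on end to the right, radius 33, height 87 mm; origin at the centre of its underside.

How it is judged:
On the way, in this order (a step that is already met when the one before it is completed fails the run):
1. the orange lever is at the far stop (full speed) (value of joint speed_lever above 0.059 m), for 0.2 s.
2. the green start button of that mixer is pressed down (value of joint start above 0.0042 m), for 0.05 s.
At the end, for the whole second after the job is handed in: The orange lever stands within 5 mm of its far stop, the button (pressed at least 4.2 of its 6 mm after the lever got there) is up again, the blue lever is off, and the mixer stands flat and at rest within 25 mm of where it was (value of joint speed_lever above 0.059 m and value of joint start below 0.002 m and value of joint lever2 below 0.006 m and distance of mixer from where it was at the start of the episode below 0.025 m and angle between mixer's own z axis and vertical below 0.05 rad and linear speed of mixer below 0.01 m/s); the robot touches nothing.
It fails at once if the start button is pressed (over 3 mm) before the lever is at full speed (value of joint start above 0.003 m and value of joint speed_lever below 0.057 m).
It fails at once if the lever is pinched: the grasp point is in the lever's grip (within 8 mm of its axis, below 12 mm over its top) while the fingers press on the mixer (horizontal distance between the grasp point and speed_lever_top below 0.008 m and z of the grasp point in the frame of speed_lever_top below 0.012 m and contact force between the fingers and mixer above 0.5 N).
It fails at once if the mixer is shoved over 25 mm, lifted over 8 mm or tipped over 0.1 rad (distance of mixer from where it was at the start of the episode above 0.025 m or height (world z) of mixer above 0.008 m or angle between mixer's own z axis and vertical above 0.1 rad).
It fails at once if the other mixer is used or shoved (lever over 6 mm, button over 3 mm, mixer over 20 mm) (value of joint lever2 above 0.006 m or value of joint start2 above 0.003 m or distance of mixer2 from where it was at the start of the episode above 0.02 m).
It fails at once if a cup, the tape, the brush or the filter is moved or lifted over 30 mm, or a standing thing tipped over 0.4 rad (distance of any of tin_a, tin_b, tape, measure, redcup, brush, filter from where it was at the start of the episode above 0.03 m or angle between any of tin_a, tin_b, tape, measure, redcup, filter's own z axis and vertical above 0.4 rad).
It also fails if it takes over 48 s, if anything falls off the work surface, if the arm or the gripper's body presses on something with over 40 N, if the wrist force passes 120 N, or if a joint passes its speed limit or range.

## Working session

There is one attempt and no reset: what is moved stays moved. The work goes in short steps, Python scripts to look and compute and a shell command to move; the robot and the scene stay as the last step left them, time stands still between calls to the robot, and variables do not carry over. Pictures are saved under pics/ and viewed, and the job is handed in when it is done.

```bash
mkdir -p pics; python3 - <<'E'
from bench import robot
import cv2
for c in("scene","top"):
    p,d=robot.read_camera(c); cv2.imwrite(f"pics/{c}0.png",p[:,:,::-1])
    print(robot.camera_params(c))
    for n in ("mixer","speed_lever_top","start_top"):
        print(c,n,[(x['confidence'],x['point']) for x in robot.landmark_of(n,c)])
print(robot.read_state())
E
```

```text
{'K': array([[489.90866345,   0.        , 320.00149585],
       [  0.        , 489.90866345, 203.22324411],
       [  0.        ,   0.        ,   1.        ]]), 'rvec': array([ 0.55589627,  2.51304333, -1.39075839]), 'tvec': array([ 0.56360609, -0.06938678,  1.86558288])}
scene mixer [(0.96, [349.9, 251.0]), (0.95, [316.5, 194.4])]
scene speed_lever_top [(0.37, [324.9, 165.5])]
scene start_top [(0.59, [341.4, 175.3])]
{'K': array([[363.5905985 ,   0.        , 315.39334631],
       [  0.        , 363.5905985 , 199.329564  ],
       [  0.        ,   0.        ,   1.        ]]), 'rvec': array([ 2.13327916, -2.11538358,  0.19329645]), 'tvec': array([0.02377887, 0.60185571, 1.0614935 ])}
top mixer [(0.63, [275.2, 206.7])]
top speed_lever_top [(0.54, [275.1, 189.7]), (0.53, [392.5, 230.2])]
top start_top [(0.5, [356.7, 232.0])]
{'t': 0.4, 'q': array([ 1.21878708,  0.68926587, -0.19457156,  1.56542781,  0.15728684,
        0.90250391, -0.21507869]), 'joint_velocities': array([-0.00069525, -0.00135339, -0.00139107, -0.00018433, -0.00024657,
       -0.00108194, -0.00083634]), 'tau': array([ 1.26596075e-03, -5.38996768e+01, -1.26443692e+00, -1.58621639e+01,
        9.82232887e-03,  3.93519396e-03, -4.58162958e-05]), 'eef_pos': array([ 0.23517767, -0.57899515,  0.24217822]), 'ee_rot': array([ 0.92058161,  1.36757856, -0.92038539]), 'force': array([-7.45011910e-02, -1.24935074e+00,  6.71920944e-04]), 'ft_torque': array([-0.02009042, -0.04249134,  0.03964407]), 'gripper_width': 0.999630141027386}
```

View pics/scene0.png

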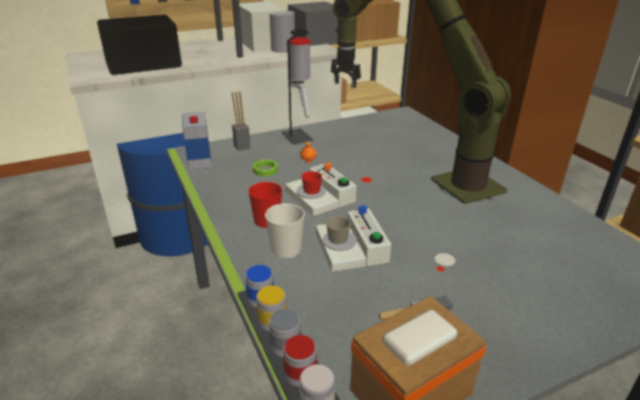

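View pics/top0.png

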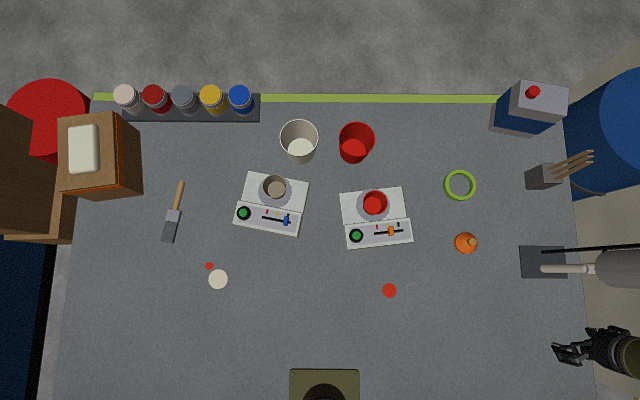

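The top view shows the orange-lever mixer at about (376,215), with its lever near (391,230) and button near (356,236). Next I'll zoom in and measure.

```bash
cat > h.py <<'E'
import numpy as np,cv2
from bench import robot
def ray(c,uv,z):
    P=robot.camera_params(c);R,_=cv2.Rodrigues(P['rvec']);t=P['tvec']
    r=R.T@np.linalg.inv(P['K'])@np.array([uv[0],uv[1],1.]);o=-R.T@t
    return o+r*(z-o[2])/r[2]
def proj(c,X):
    P=robot.camera_params(c)
    return cv2.projectPoints(np.array(X,float).reshape(-1,1,3),P['rvec'],P['tvec'],P['K'],None)[0].reshape(-1,2)
def cloud(c,d):
    P=robot.camera_params(c);R,_=cv2.Rodrigues(P['rvec']);t=P['tvec']
    v,u=np.mgrid[:400,:640];X=np.stack([u,v,np.ones_like(u)],-1)@np.linalg.inv(P['K']).T*d[...,None]
    return (X-t)@R
E
python3 - <<'E'
from h import *
p,d=robot.read_camera("top")
cv2.imwrite("pics/z1.png",cv2.resize(p[175:260,330:430,::-1],None,fx=7,fy=7,interpolation=cv2.INTER_CUBIC))
W=cloud("top",d)
hsv=cv2.cvtColor(p,cv2.COLOR_RGB2HSV)
v,u=np.mgrid[:400,:640]
win=(u>335)&(u<420)&(v>180)&(v<255)
for n,m in (("orange",(hsv[...,0]>5)&(hsv[...,0]<20)&(hsv[...,1]>150)&(hsv[...,2]>120)&(v>218)),("green",(hsv[...,0]>50)&(hsv[...,0]<85)&(hsv[...,1]>100))):
    m=m&win; print(n,m.sum(),u[m].mean(),v[m].mean(),u[m].min(),u[m].max(),v[m].min(),v[m].max(),np.median(W[m],0))
    for z in(.097,.112): print(ray("top",(u[m].mean(),v[m].mean()),z))
deck=win&(W[...,2]>.068)&(W[...,2]<.082)
pts=W[deck][:,:2].astype(np.float32); print(deck.sum(),cv2.minAreaRect(pts))
allm=win&(W[...,2]>.03)&(W[...,2]<.082)
print(cv2.minAreaRect(W[allm][:,:2].astype(np.float32)))
E
```

```text
orange 43 390.4418604651163 230.51162790697674 388 393 226 235 [ 0.50218646 -0.1867804   0.1111645 ]
[ 0.50349132 -0.19031952  0.097     ]
[ 0.50199145 -0.18725204  0.112     ]
green 75 356.25333333333333 234.72 351 384 230 239 [ 0.48990999 -0.09011998  0.09589516]
[ 0.49042383 -0.09075742  0.097     ]
[ 0.48910948 -0.08910347  0.112     ]
1531 ((0.5390288829803467, -0.15551985800266266), (0.15632648766040802, 0.20091311633586884), 7.156260013580322)
((0.550858736038208, -0.15400397777557373), (0.1805730164051056, 0.2010115683078766), 7.12729024887085)
```

View pics/z1.png

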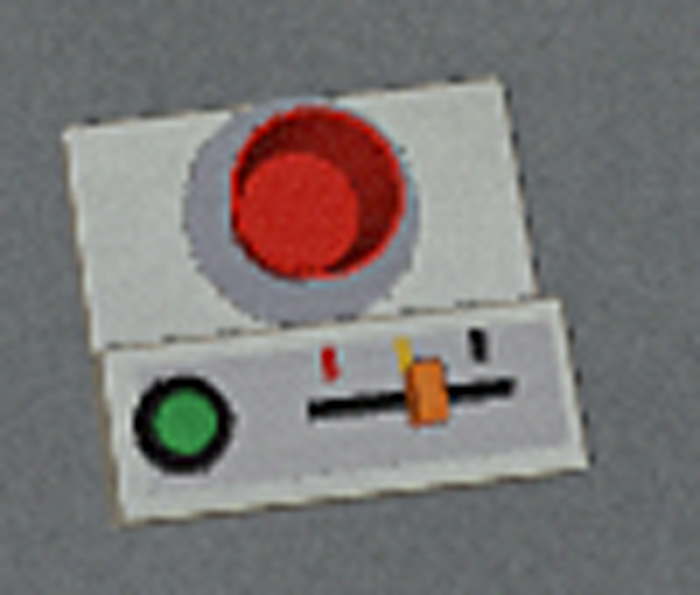

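```bash
cat >> h.py <<'E'
from scipy.spatial.transform import Rotation as Ro
C=np.array([.5508,-.154]);YAW=np.deg2rad(7.1)
def m2w(x,y,z): 
    c,s=np.cos(YAW),np.sin(YAW); return np.array([C[0]+c*x-s*y,C[1]+s*x+c*y,z])
def plan(x,y,z):
    s=robot.read_state();R=Ro.from_rotvec(s['ee_rot']).as_matrix()
    ym=np.array([-np.sin(YAW),np.cos(YAW),0]);best=None
    for sg in(1,-1):
        T=np.stack([[0,0,-1],np.cross(sg*ym,[0,0,-1]),sg*ym],1)
        rv=Ro.from_matrix(R.T@T).as_rotvec()
        if best is None or np.linalg.norm(rv)<np.linalg.norm(best): best=rv
    print("t",s['t'],"pos",s['eef_pos'].round(4),"F",s['force'].round(2),"grip",round(s['gripper_width'],3))
    print("shift",(R.T@(m2w(x,y,z)-s['eef_pos'])).round(4),"rot",best.round(4)); print("axes cols\n",R.round(3))
E
python3 -c "
from h import *
plan(-.0525,-.060,.20)
print(proj('top',[m2w(-.0525,-.028,.112),m2w(-.0525,.07,.097),m2w(-.09,-.1,.075),m2w(-.09,.1,.075)]))"
```

```text
t 0.45 pos [ 0.2352 -0.579   0.2422] F [-0.16  0.06  0.51] grip 0.998
shift [ 0.0423  0.3861 -0.2306] rot [ 2.619e-01 -1.000e-04  0.000e+00]
axes cols
 [[-0.     0.926  0.376]
 [ 0.     0.376 -0.926]
 [-1.    -0.    -0.   ]]
[[390.79687163 230.454717  ]
 [356.34738151 234.84954059]
 [414.3216958  241.4815845 ]
 [347.14838254 249.34896089]]
```

```bash
python3 -m creep '[{"ty":0.02,"tz":-0.01,"rx":0.03,"hand":0},{"ty":0.06,"tz":-0.035,"rx":0.07,"hand":0},{"ty":0.1,"tz":-0.06,"rx":0.11,"hand":0},{"ty":0.14,"tz":-0.085,"rx":0.15,"hand":0},{"ty":0.18,"tz":-0.11,"rx":0.19,"hand":0},{"ty":0.22,"tz":-0.13,"rx":0.23,"hand":0},{"ty":0.26,"tz":-0.155,"rx":0.262,"hand":0},{"ty":0.28,"tz":-0.165,"rx":0.262,"hand":0}]' 20; python3 -c "
from h import *
plan(-.0525,-.060,.20)"
```

```text
t 0.45 pos [ 0.2352 -0.579   0.2422] F [-0.16  0.06  0.51] grip 0.998
shift [ 0.0423  0.3861 -0.2306] rot [ 2.619e-01 -1.000e-04  0.000e+00]
axes cols
 [[-0.     0.926  0.376]
 [ 0.     0.376 -0.926]
 [-1.    -0.    -0.   ]]validation failed for argument at $[0]...
```

```bash
python3 -m creep '[{"tx":0.0,"ty":0.02,"tz":-0.01,"rx":0.03,"ry":0.0,"rz":0.0,"hand":0.0},{"tx":0.0,"ty":0.06,"tz":-0.035,"rx":0.07,"ry":0.0,"rz":0.0,"hand":0.0},{"tx":0.0,"ty":0.1,"tz":-0.06,"rx":0.11,"ry":0.0,"rz":0.0,"hand":0.0},{"tx":0.0,"ty":0.14,"tz":-0.085,"rx":0.15,"ry":0.0,"rz":0.0,"hand":0.0},{"tx":0.0,"ty":0.18,"tz":-0.11,"rx":0.19,"ry":0.0,"rz":0.0,"hand":0.0},{"tx":0.0,"ty":0.22,"tz":-0.13,"rx":0.23,"ry":0.0,"rz":0.0,"hand":0.0},{"tx":0.0,"ty":0.26,"tz":-0.155,"rx":0.262,"ry":0.0,"rz":0.0,"hand":0.0},{"tx":0.0,"ty":0.28,"tz":-0.165,"rx":0.262,"ry":0.0,"rz":0.0,"hand":0.0}]' 20; python3 -c "
from h import *
plan(-.0525,-.060,.20)"
```

```text
t: 1.25
eef_pos: [0.4358, -0.3159, 0.2425]
ee_rot: [1.116, 1.268, -1.111]
force: [-0.2, -0.0, -0.3]
gripper_width: 0.004
t 1.25 pos [ 0.4358 -0.3159  0.2425] F [-0.16 -0.01 -0.31] grip 0.004
shift [ 0.0429  0.0821 -0.0859] rot [ 0.0057 -0.002  -0.0022]
axes cols
 [[ 0.002  0.992  0.129]
 [ 0.002  0.129 -0.992]
 [-1.     0.002 -0.002]]
```

```bash
python3 -m creep '[{"tx":0.0,"ty":0.03,"tz":-0.03,"rx":0.0,"ry":0.0,"rz":0.0,"hand":0.0},{"tx":0.01,"ty":0.06,"tz":-0.06,"rx":0.0,"ry":0.0,"rz":0.0,"hand":0.0},{"tx":0.03,"ty":0.08,"tz":-0.083,"rx":0.0,"ry":0.0,"rz":0.0,"hand":0.0},{"tx":0.043,"ty":0.084,"tz":-0.088,"rx":0.0,"ry":0.0,"rz":0.0,"hand":0.0},{"tx":0.043,"ty":0.084,"tz":-0.088,"rx":0.0,"ry":0.0,"rz":0.0,"hand":0.0},{"tx":0.043,"ty":0.084,"tz":-0.088,"rx":0.0,"ry":0.0,"rz":0.0,"hand":0.0}]'; python3 - <<'E'
from h import *
plan(-.0525,-.060,.102)
p,d=robot.read_camera("top")
cv2.imwrite("pics/z2.png",cv2.resize(p[175:260,330:430,::-1],None,fx=7,fy=7,interpolation=cv2.INTER_CUBIC))
p,d=robot.read_camera("scene")
cv2.imwrite("pics/z3.png",cv2.resize(p[110:230,260:410,::-1],None,fx=5,fy=5,interpolation=cv2.INTER_CUBIC))
E
```

```text
t: 1.85
eef_pos: [0.5041, -0.2247, 0.1994]
ee_rot: [1.118, 1.264, -1.12]
force: [-0.5, -0.4, 1.2]
gripper_width: 0.001
t 1.85 pos [ 0.5041 -0.2247  0.1994] F [-0.48 -0.41  1.23] grip 0.001
shift [ 0.0974  0.0026 -0.0044] rot [-0.0018  0.001   0.0012]
axes cols
 [[-0.001  0.993  0.122]
 [-0.001  0.122 -0.993]
 [-1.    -0.001  0.001]]
```

View pics/z2.png

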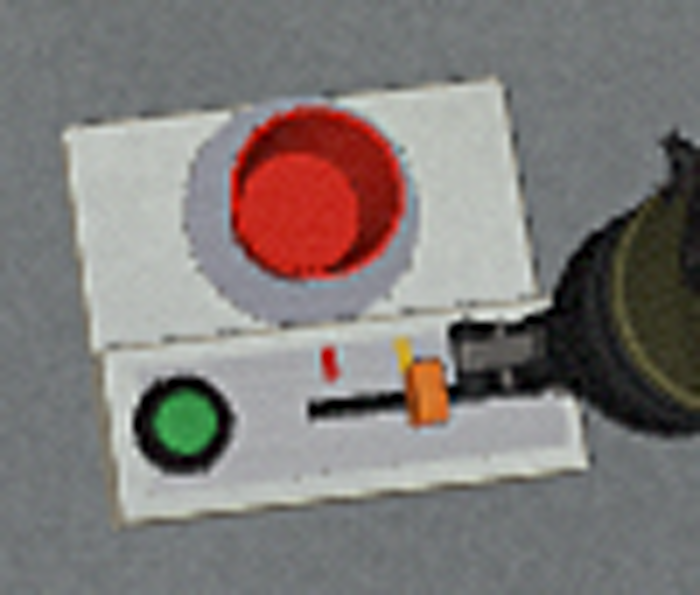

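View pics/z3.png

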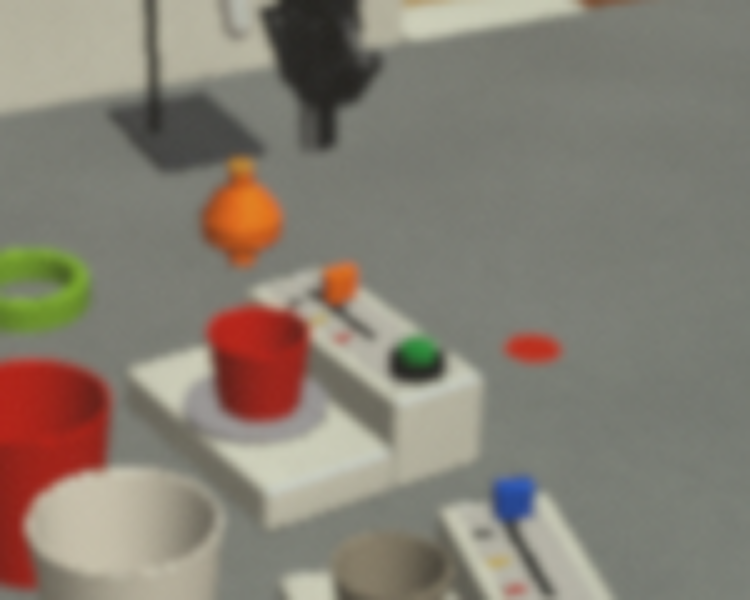

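```bash
python3 -m creep '[{"tx":0.03,"ty":0.0,"tz":0.0,"rx":0.0,"ry":0.0,"rz":0.0,"hand":0.0},{"tx":0.06,"ty":0.002,"tz":0.0,"rx":0.0,"ry":0.0,"rz":0.0,"hand":0.0},{"tx":0.085,"ty":0.002,"tz":0.0,"rx":0.0,"ry":0.0,"rz":0.0,"hand":0.0},{"tx":0.099,"ty":0.002,"tz":0.0,"rx":0.0,"ry":0.0,"rz":0.0,"hand":0.0},{"tx":0.099,"ty":0.002,"tz":0.0,"rx":0.0,"ry":0.0,"rz":0.0,"hand":0.0},{"tx":0.099,"ty":0.002,"tz":0.0,"rx":0.0,"ry":0.0,"rz":0.0,"hand":0.0}]'; python3 - <<'E'
from h import *
plan(-.0525,-.0175,.100)
p,d=robot.read_camera("top")
cv2.imwrite("pics/z4.png",cv2.resize(p[175:260,330:430,::-1],None,fx=7,fy=7,interpolation=cv2.INTER_CUBIC))
E
```

```text
t: 2.55
eef_pos: [0.5071, -0.2242, 0.1011]
ee_rot: [1.118, 1.263, -1.119]
force: [0.1, -0.5, 0.3]
gripper_width: -0.001
t 2.55 pos [ 0.5071 -0.2242  0.1011] F [ 0.14 -0.53  0.26] grip -0.001
shift [ 0.0011 -0.0005 -0.0467] rot [-0.0018  0.0011 -0.0008]
axes cols
 [[ 0.001  0.993  0.122]
 [-0.001  0.122 -0.993]
 [-1.     0.001  0.001]]
```

View pics/z4.png

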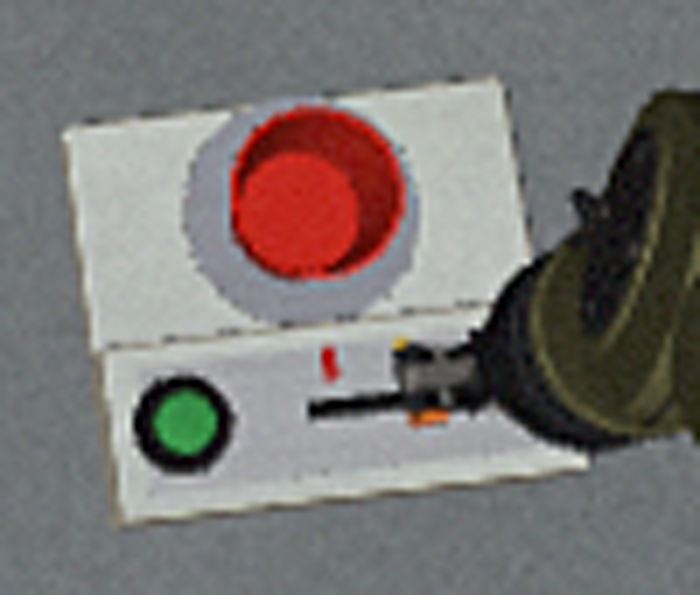

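```bash
python3 -m creep '[{"tx":0.001,"ty":0.0,"tz":-0.006,"rx":0.0,"ry":0.0,"rz":0.0,"hand":0.0},{"tx":0.001,"ty":0.0,"tz":-0.012,"rx":0.0,"ry":0.0,"rz":0.0,"hand":0.0},{"tx":0.001,"ty":0.0,"tz":-0.016,"rx":0.0,"ry":0.0,"rz":0.0,"hand":0.0},{"tx":0.001,"ty":0.0,"tz":-0.02,"rx":0.0,"ry":0.0,"rz":0.0,"hand":0.0},{"tx":0.001,"ty":0.0,"tz":-0.024,"rx":0.0,"ry":0.0,"rz":0.0,"hand":0.0},{"tx":0.001,"ty":0.0,"tz":-0.024,"rx":0.0,"ry":0.0,"rz":0.0,"hand":0.0}]'; python3 - <<'E'
from h import *
plan(-.0525,-.0175,.100)
E
```

```text
t: 3.2
eef_pos: [0.5049, -0.2027, 0.1001]
ee_rot: [1.117, 1.258, -1.12]
force: [0.4, -8.2, 1.8]
gripper_width: 0.001
t 3.2 pos [ 0.5049 -0.2027  0.1001] F [ 0.39 -8.24  1.78] grip 0.001
shift [-0.0001 -0.001  -0.0252] rot [-0.0027  0.0059 -0.0023]
axes cols
 [[ 0.003  0.993  0.121]
 [-0.006  0.121 -0.993]
 [-1.     0.002  0.006]]
```

```bash
python3 -m creep '[{"tx":0.0,"ty":0.0,"tz":-0.004,"rx":0.0,"ry":0.0,"rz":0.0,"hand":0.0},{"tx":0.0,"ty":0.0,"tz":-0.008,"rx":0.0,"ry":0.0,"rz":0.0,"hand":0.0},{"tx":0.0,"ty":0.0,"tz":-0.012,"rx":0.0,"ry":0.0,"rz":0.0,"hand":0.0},{"tx":0.0,"ty":0.0,"tz":-0.014,"rx":0.0,"ry":0.0,"rz":0.0,"hand":0.0}]'; python3 - <<'E'
from h import *
plan(-.0525,-.0175,.100)
p,d=robot.read_camera("top")
cv2.imwrite("pics/z5.png",cv2.resize(p[175:260,330:430,::-1],None,fx=7,fy=7,interpolation=cv2.INTER_CUBIC))
E
```

```text
t: 3.6
eef_pos: [0.5031, -0.1886, 0.1]
ee_rot: [1.118, 1.258, -1.121]
force: [0.6, -4.6, 3.7]
gripper_width: -0.002
t 3.6 pos [ 0.5031 -0.1886  0.1   ] F [ 0.62 -4.63  3.7 ] grip -0.002
shift [-0.    -0.001 -0.011] rot [-0.0034  0.0051 -0.0022]
axes cols
 [[ 0.003  0.993  0.12 ]
 [-0.005  0.12  -0.993]
 [-1.     0.002  0.005]]
```

View pics/z5.png

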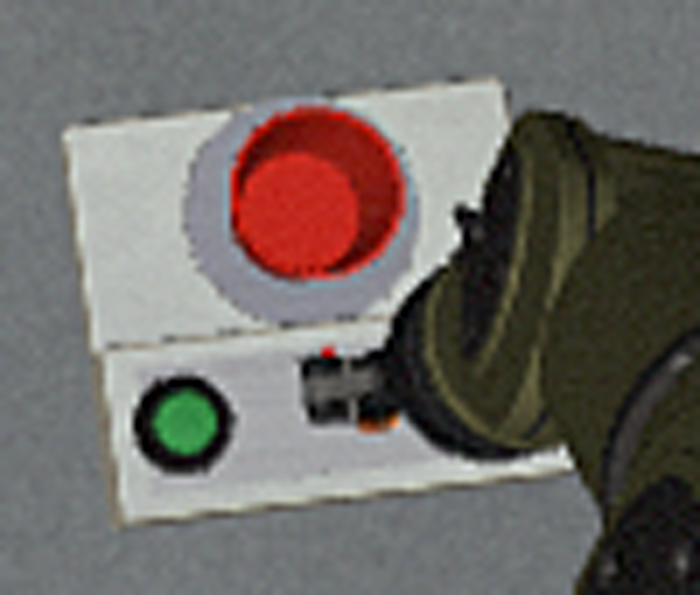

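The mixer hasn't moved. The lever now shows at about (376,425) in the zoom, nearing the red mark, so I'll push it on to the stop.

```bash
python3 -m creep '[{"tx":0.0,"ty":0.0,"tz":-0.003,"rx":0.0,"ry":0.0,"rz":0.0,"hand":0.0},{"tx":0.0,"ty":0.0,"tz":-0.006,"rx":0.0,"ry":0.0,"rz":0.0,"hand":0.0},{"tx":0.0,"ty":0.0,"tz":-0.009,"rx":0.0,"ry":0.0,"rz":0.0,"hand":0.0},{"tx":0.0,"ty":0.0,"tz":-0.01,"rx":0.0,"ry":0.0,"rz":0.0,"hand":0.0},{"tx":0.0,"ty":0.0,"tz":-0.01,"rx":0.0,"ry":0.0,"rz":0.0,"hand":0.0},{"tx":0.0,"ty":0.0,"tz":-0.01,"rx":0.0,"ry":0.0,"rz":0.0,"hand":0.0}]'; python3 - <<'E'
from h import *
plan(-.0525,-.0175,.100)
E
```

```text
t: 4.25
eef_pos: [0.5015, -0.1764, 0.0994]
ee_rot: [1.117, 1.263, -1.118]
force: [1.2, -5.1, 0.4]
gripper_width: 0.004
t 4.25 pos [ 0.5015 -0.1764  0.0994] F [ 1.22 -5.14  0.37] grip 0.004
shift [-0.0006 -0.0008  0.0014] rot [-0.0009  0.002  -0.0009]
axes cols
 [[ 0.001  0.992  0.123]
 [-0.002  0.123 -0.992]
 [-1.     0.001  0.002]]
```

```bash
python3 -m creep '[{"tx":0.0,"ty":0.0,"tz":0.01,"rx":0.0,"ry":0.0,"rz":0.0,"hand":0.0},{"tx":0.0,"ty":0.0,"tz":0.02,"rx":0.0,"ry":0.0,"rz":0.0,"hand":0.0},{"tx":-0.03,"ty":0.0,"tz":0.02,"rx":0.0,"ry":0.0,"rz":0.0,"hand":0.0},{"tx":-0.06,"ty":0.0,"tz":0.02,"rx":0.0,"ry":0.0,"rz":0.0,"hand":0.0},{"tx":-0.06,"ty":0.0,"tz":0.04,"rx":0.0,"ry":0.0,"rz":0.0,"hand":0.0},{"tx":-0.06,"ty":0.0,"tz":0.04,"rx":0.0,"ry":0.0,"rz":0.0,"hand":0.0}]'; python3 - <<'E'
from h import *
plan(-.0525,.07,.160)
p,d=robot.read_camera("top")
cv2.imwrite("pics/z6.png",cv2.resize(p[175:260,330:430,::-1],None,fx=7,fy=7,interpolation=cv2.INTER_CUBIC))
print(proj("top",[m2w(-.0525,.004,.112),m2w(-.0525,.07,.097)]))
hsv=cv2.cvtColor(p,cv2.COLOR_RGB2HSV);v,u=np.mgrid[:400,:640]
m=(hsv[...,0]>5)&(hsv[...,0]<20)&(hsv[...,1]>150)&(hsv[...,2]>120)&(v>222)&(v<245)&(u>360)&(u<420)
print(m.sum(),u[m].mean(),v[m].mean(),ray("top",(u[m].mean(),v[m].mean()),.112),m2w(-.0525,.004,.112))
E
```

```text
t: 4.85
eef_pos: [0.5062, -0.2179, 0.16]
ee_rot: [1.119, 1.261, -1.12]
force: [0.4, -0.6, -0.3]
gripper_width: 0.001
t 4.85 pos [ 0.5062 -0.2179  0.16  ] F [ 0.44 -0.56 -0.31] grip 0.001
shift [-0.0003 -0.0008 -0.1279] rot [-0.0036  0.0023 -0.0014]
axes cols
 [[ 0.002  0.993  0.12 ]
 [-0.002  0.12  -0.993]
 [-1.     0.001  0.002]]
[[379.7493312  231.74023405]
 [356.34738151 234.84954059]]
45 378.77777777777777 231.88888888888889 [ 0.49775848 -0.15372663  0.112     ] [ 0.49820817 -0.15651975  0.112     ]
```

View pics/z6.png

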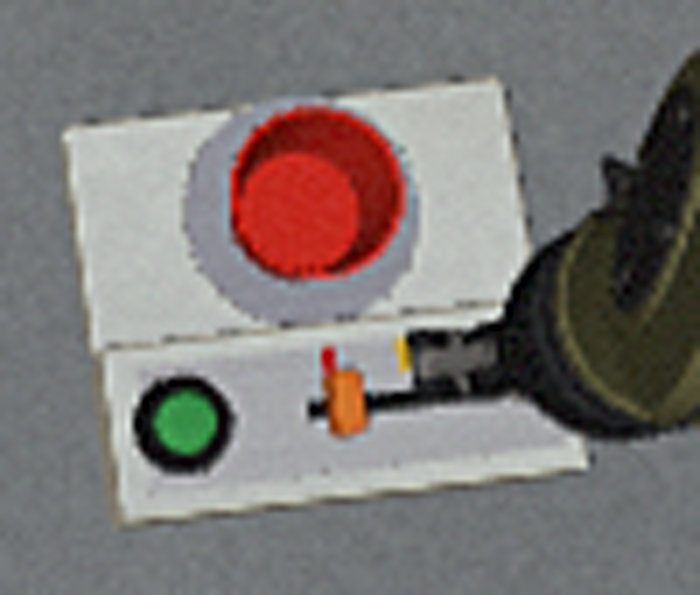

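The lever is at the red mark: measured y is −0.154, against −0.1565 predicted for the stop. The mixer hasn't moved. Next is the button.

```bash
python3 -m creep '[{"tx":0.0,"ty":0.0,"tz":-0.03,"rx":0.0,"ry":0.0,"rz":0.0,"hand":0.0},{"tx":0.0,"ty":0.0,"tz":-0.07,"rx":0.0,"ry":0.0,"rz":0.0,"hand":0.0},{"tx":0.0,"ty":0.0,"tz":-0.105,"rx":0.0,"ry":0.0,"rz":0.0,"hand":0.0},{"tx":0.0,"ty":-0.001,"tz":-0.127,"rx":0.0,"ry":0.0,"rz":0.0,"hand":0.0},{"tx":0.0,"ty":-0.001,"tz":-0.129,"rx":0.0,"ry":0.0,"rz":0.0,"hand":0.0},{"tx":0.02,"ty":-0.001,"tz":-0.129,"rx":0.0,"ry":0.0,"rz":0.0,"hand":0.0},{"tx":0.04,"ty":-0.001,"tz":-0.129,"rx":0.0,"ry":0.0,"rz":0.0,"hand":0.0},{"tx":0.04,"ty":-0.001,"tz":-0.129,"rx":0.0,"ry":0.0,"rz":0.0,"hand":0.0}]'; python3 - <<'E'
from h import *
plan(-.0525,.07,.103)
p,d=robot.read_camera("scene")
cv2.imwrite("pics/z7.png",cv2.resize(p[110:230,260:410,::-1],None,fx=5,fy=5,interpolation=cv2.INTER_CUBIC))
E
```

```text
t: 5.7
eef_pos: [0.4871, -0.0875, 0.1171]
ee_rot: [1.116, 1.269, -1.122]
force: [-1.7, -0.2, -0.0]
gripper_width: 0.001
t 5.7 pos [ 0.4871 -0.0875  0.1171] F [-1.68 -0.23 -0.02] grip 0.001
shift [0.0141 0.0025 0.0039] rot [-0.0008 -0.0009  0.0055]
axes cols
 [[-0.006  0.992  0.123]
 [ 0.     0.123 -0.992]
 [-1.    -0.005 -0.001]]
```

View pics/z7.png

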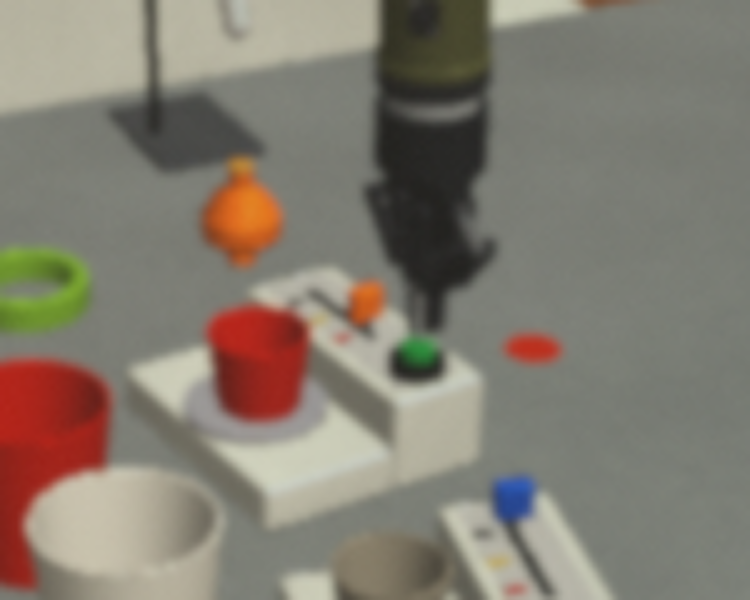

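The scene view shows the fingertip just above the green button at (418,350), and the lever past the red mark at the end of its slot. Now I'll press.

```bash
python3 -m creep '[{"tx":0.003,"ty":0.002,"tz":0.003,"rx":0.0,"ry":0.0,"rz":0.0,"hand":0.0},{"tx":0.007,"ty":0.002,"tz":0.003,"rx":0.0,"ry":0.0,"rz":0.0,"hand":0.0},{"tx":0.01,"ty":0.002,"tz":0.003,"rx":0.0,"ry":0.0,"rz":0.0,"hand":0.0},{"tx":0.013,"ty":0.002,"tz":0.003,"rx":0.0,"ry":0.0,"rz":0.0,"hand":0.0},{"tx":0.015,"ty":0.002,"tz":0.003,"rx":0.0,"ry":0.0,"rz":0.0,"hand":0.0},{"tx":0.015,"ty":0.002,"tz":0.003,"rx":0.0,"ry":0.0,"rz":0.0,"hand":0.0}]'; python3 - <<'E'
from h import *
plan(-.0525,.07,.102)
E
```

```text
t: 6.35
eef_pos: [0.4917, -0.09, 0.1044]
ee_rot: [1.118, 1.264, -1.117]
force: [0.6, -1.3, 3.3]
gripper_width: -0.001
t 6.35 pos [ 0.4917 -0.09    0.1044] F [ 0.57 -1.28  3.34] grip -0.001
shift [ 0.0024 -0.0018  0.0008] rot [-0.0003  0.0004 -0.0005]
axes cols
 [[ 0.001  0.992  0.123]
 [-0.     0.123 -0.992]
 [-1.     0.001  0.   ]]
```

```bash
python3 -m creep '[{"tx":0.002,"ty":0.0,"tz":0.0,"rx":0.0,"ry":0.0,"rz":0.0,"hand":0.0},{"tx":0.003,"ty":0.0,"tz":0.0,"rx":0.0,"ry":0.0,"rz":0.0,"hand":0.0},{"tx":0.004,"ty":0.0,"tz":0.0,"rx":0.0,"ry":0.0,"rz":0.0,"hand":0.0},{"tx":0.004,"ty":0.0,"tz":0.0,"rx":0.0,"ry":0.0,"rz":0.0,"hand":0.0}]'; python3 - <<'E'
from h import *
plan(-.0525,.07,.102)
E
```

```text
t: 6.75
eef_pos: [0.4918, -0.09, 0.1018]
ee_rot: [1.118, 1.264, -1.117]
force: [-1.9, 0.1, 17.8]
gripper_width: -0.003
t 6.75 pos [ 0.4918 -0.09    0.1018] F [-1.9   0.08 17.82] grip -0.003
shift [-0.0002 -0.0018  0.0008] rot [-0.0004  0.0007 -0.0014]
axes cols
 [[ 0.002  0.992  0.123]
 [-0.001  0.123 -0.992]
 [-1.     0.001  0.001]]
```

Force has jumped to 17.8 N with the tip at 0.0908 m, so the button is at its bottom stop. I'll retract.

```bash
python3 -m creep '[{"tx":0.0,"ty":0.0,"tz":0.0,"rx":0.0,"ry":0.0,"rz":0.0,"hand":0.0},{"tx":-0.02,"ty":0.0,"tz":0.0,"rx":0.0,"ry":0.0,"rz":0.0,"hand":0.0},{"tx":-0.06,"ty":0.0,"tz":0.0,"rx":0.0,"ry":0.0,"rz":0.0,"hand":0.0},{"tx":-0.1,"ty":0.0,"tz":0.0,"rx":0.0,"ry":0.0,"rz":0.0,"hand":0.0},{"tx":-0.12,"ty":-0.04,"tz":0.0,"rx":0.0,"ry":0.0,"rz":0.0,"hand":0.0},{"tx":-0.12,"ty":-0.08,"tz":0.0,"rx":0.0,"ry":0.0,"rz":0.0,"hand":0.0},{"tx":-0.12,"ty":-0.08,"tz":0.0,"rx":0.0,"ry":0.0,"rz":0.0,"hand":0.0}]'; python3 - <<'E'
from h import *
plan(-.0525,.07,.2)
p,d=robot.read_camera("scene")
cv2.imwrite("pics/z8.png",cv2.resize(p[110:230,260:410,::-1],None,fx=5,fy=5,interpolation=cv2.INTER_CUBIC))
p,d=robot.read_camera("top")
cv2.imwrite("pics/z9.png",cv2.resize(p[175:260,330:430,::-1],None,fx=7,fy=7,interpolation=cv2.INTER_CUBIC))
W=cloud("top",d);hsv=cv2.cvtColor(p,cv2.COLOR_RGB2HSV);v,u=np.mgrid[:400,:640]
m=(hsv[...,0]>50)&(hsv[...,0]<85)&(hsv[...,1]>100)&(abs(u-356)<8)&(abs(v-235)<8)
print("green",m.sum(),np.median(W[m],0) if m.any() else None)
m=(hsv[...,0]>5)&(hsv[...,0]<20)&(hsv[...,1]>150)&(hsv[...,2]>120)&(v>222)&(v<245)&(u>360)&(u<420)
if m.any(): print("orange",m.sum(),np.median(W[m],0))
E
```

```text
t: 7.45
eef_pos: [0.4046, -0.1002, 0.2203]
ee_rot: [1.116, 1.271, -1.125]
force: [-0.1, 0.3, -0.6]
gripper_width: -0.001
t 7.45 pos [ 0.4046 -0.1002  0.2203] F [-0.09  0.26 -0.56] grip -0.001
shift [0.0196 0.0861 0.0013] rot [-0.0025 -0.0011  0.0086]
axes cols
 [[-0.009  0.993  0.121]
 [ 0.     0.121 -0.993]
 [-1.    -0.009 -0.001]]
green 73 [ 0.48960222 -0.08997003  0.09594021]
orange 30 [ 0.50323816 -0.15442215  0.111833  ]
```

View pics/z8.png

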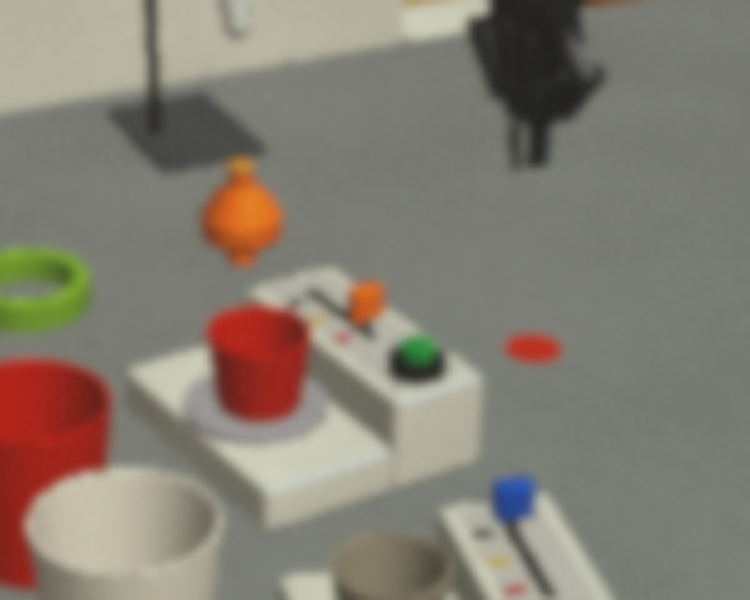

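View pics/z9.png

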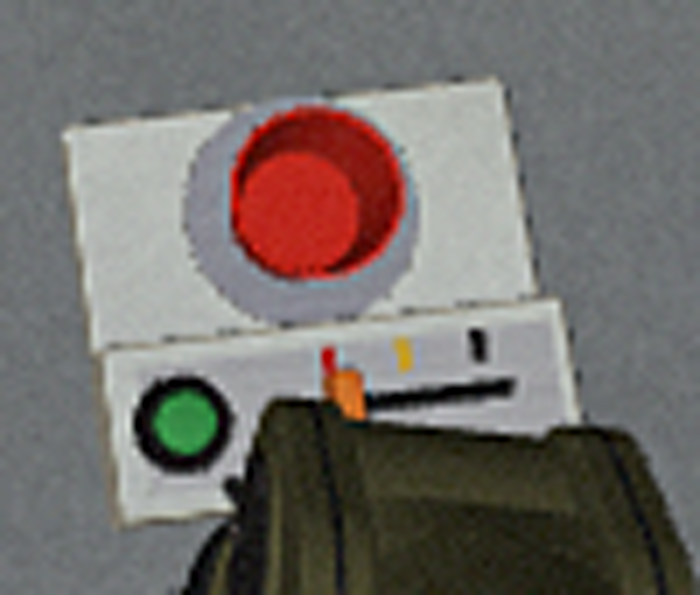

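The lever is at the red mark, the button is back up (top at z = 0.096 m, as before), the mixer hasn't moved, and the arm is clear of everything.

```bash
python3 -c "
from bench import robot
print(robot.hand_in())"
```

```text
the job is handed in; nothing more can be done
None
```

I pushed the orange lever from the slow notch to the far stop with the back of the closed fingers, backed off, then pressed the green button down and let it spring back. The job was handed in at about 7.5 s; no verdict is reported.

- **Lever:** it stands at the red mark. The camera puts it within about 3 mm of the predicted stop position, on the far side.
- **Button:** the press reached 17.8 N with the fingertips at 90.8 mm, which matches the full 6 mm of travel. Afterwards its top was back at 96 mm, as before.
- **Everything else:** in the last pictures the mixer had not visibly moved, the blue lever looked unmoved, the cups, tape and filter in view stood as before, and the arm was clear. The brush was not in those last pictures, but the arm never went near it.

No check failed. The first move command was refused for leaving out some row values, so nothing moved; I sent it again in full.

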